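# Stand the slumped slide box back up in its row

### The arm

A 6-joint arm with a two-finger parallel gripper is mounted at the origin on the work surface. World frame = base frame: x ahead of the robot, y to its left, z up, the work surface at z = 0. Lengths are in mm, angles in rad, forces in N, time in s.
With the tool pointing down it reaches from about 275 to 1000 mm from the base axis. Payload 8.4 kg.
Tool frame: the origin (TCP) lies at the very end of the fingers, on their centre line; the grasp point (between the pads) lies 19 mm behind it; z points along the fingers, y is the direction in which the jaws open and shut (so a half turn about z gives the same grasp; the last joint's range is limited). The gripper opens to 85 mm and grips with 20 to 120 N. Pads are 22 mm wide; open, the fingers measure 114 mm over their backs; the gripper's body (76 mm by 85 mm) begins 54 mm behind the grasp point. The pads swing forward as they close: fully open they stand 13 mm farther back than shut.
Start: joints at [-1.128, 0.353, 1.633, -0, 1.155, -0.002], TCP at [268.922, -564.189, 231.281] pointing down, gripper open.
Joint ranges: [-2.63, 2.63], [-0.92, 2.1], [0.06, 2.66], [-1.3, 4.44], [0, 2.69], [-3.02, 3.02]. Speed limits (rad/s): [2.22, 2.22, 2.79, 3.14, 3.14, 3.14].

### API

Orientations are given as [roll, pitch, yaw] about the fixed x, y, z axes, in that order (R = Rz(yaw) Ry(pitch) Rx(roll)).
In Python, from rig import sense, grab_frame, get_calibration, sign_off, boxes_of, trace gives the robot as it stands.
- The arm moves only by the tool servo_tool, never from a script. Its argument "rows" is a list of rows, each a list of 3 entries, a list of its own where there are three numbers: the finger opening in mm, from 0 to 85.4, then the shift along the tool's x, y, z in mm, then the turn, a rotation vector about the tool's x, y, z in degrees. A call has 1 to 8 rows; each row shifts and turns the commanded pose from where the row before left it, along the tool's axes as they then stand; what a row does not reach is not made up. A row lasts 1/8 s, in which the tool goes at most 62.5 mm and 10.7 degrees, less where a joint would pass 70% of its speed; a pose out of reach is approached as far as the arm can. A call is refused whole if a number of a shift passes 62.5 or a number of a turn 10.7, either way. A call with a gripper value outside its range is refused whole. The fingers move at their own pace and stop on an object; "force" is the grip in N (left out, the last holds). Time passes only in rows, so rows that do not move let the fingers close. It gives the time, the measured TCP pose, the force and the opening at its end, in the units of the state.
- sense(): the state, without advancing time (a new reading comes with each control period).
- grab_frame(name): name is "side" or "top" or "wrist"; returns the picture (400x640x3 uint8, blue, green, red); there is no depth.
- get_calibration(name): a dict with "intrinsics" (3x3 intrinsics, pixels), "world_to_cam" (4x4, takes a point from world to camera coordinates). Camera axes: x right, y down, z forward; pixel columns grow to the right and rows downward; lengths in mm; the calibration is good to about 2 mm. A picture is of the moment at which its call begins: read the wrist's pose just before it. get_calibration takes no time and is no camera call; for the wrist camera it gives the pose at the moment of the call.
- sign_off(): hands the job in, once; it reports no verdict.
Trained networks look in the newest picture that a camera, given by its name, has taken for a name from the list of things; names that differ only in an ending like _2 or _b are one class to them, and where a whole thing is asked for, a point or a joint stands for the part that bears it (a point fixed in the world has none). Each returns a list of dicts, best first, with "conf" (0 to 1); they miss things now and then, are a little off and sometimes report something else, mostly with a low value. They report only what shows in the picture. A call takes as long as a camera call. They do not tell look-alikes from the thing itself.
- boxes_of(camera, thing): "centre" ([x, y, z] in mm, in the coordinates of the camera as it stood for that picture, good to about 4 mm: the middle of the surface that is visible of it).
- trace(camera, thing): "mask" (400x640 bool, what is visible of it).
The state is a dict: "clock": time; "qpos": joint angles; "qvel": joint speeds; "joint_efforts": joint torques, N m; "eef_pos": TCP position; "tcp_rot": TCP orientation; "contact_force": force on the tool from outside, world axes, zero at the start; "wrist_torque": the same for the moment, N m; "opening": opening from 0.0 (shut) to 1.0 (fully open).
Only numpy, scipy, OpenCV 4.12 (cv2) and the standard library are available. Lean on these libraries where they do the work, as an engineer would, in place of code of your own. Each camera call takes 0.05 s, during which the arm holds its last target. There are 200 camera calls.

### The job

The end box of the row of microscope-slide boxes has slumped over onto the magnetic stirrer and slid forward. Gently push it back upright beside the box next to it with your fingertips, push it in until its spine is flush with the rest of the row, and leave it standing by itself. It is full of glass slides: do not pick it up or shove it hard, and leave the other boxes and everything else on the bench where they are.

Things in the scene. Friction and masses are not known exactly. Their poses are not given: they have to be found in the camera images.
- slumped_box: the box to stand up: microscope-slide box, pale grey-white plastic, rigid, shut, loose, 0.3 to 0.55 kg, 100 deep (x) x 35 thick (y) x 165 tall (z). Origin: centre of its underside (100 x 35); z to its top; -x out of its spine (35 x 165, latch and blank label, faces the robot). It leans about 0.5 rad towards the row's -y on the stirrer's top edge; spine 15 to 40 mm ahead of the others'
- slumped_box_foot (a point): middle of the slumped box's lower -y edge, the edge it stands on (on the bench) while leaning. Upright, the box is stable up to about 0.2 rad of sideways lean, so past that point it drops upright by itself
- slumped_box_top (a point): middle of the slumped box's upper -y edge, its outermost edge while leaning: at the start about 145 above the bench, overhanging the stirrer (70 tall); it rises to 165 as the box is stood up
- next_box: the standing box that the slumped one belongs beside: same kind and size (100 x 35 x 165, origin at the centre of the underside, -x out of the spine). Its x axis is the row's depth; its -y points to the slumped box. In place, the slumped box has its centre 35 to 45 mm from this one's along -y and level with it in x
- stirrer: magnetic stirrer, heavy and fixed on the bench: grey casing, white top plate, 150 deep (x) x 140 wide (y) x 70 tall, knob standing 15 out of its front; origin at the centre of its underside. It stands about 38 mm to the -y side of the foot of the slumped box, turned as the row is
- bookend: fixed cast grey bookend, 100 deep, 140 tall, that the row stands against (boxes 1 mm apart); origin at the bottom of the face that touches the row, row towards its -y; its foot runs 100 to +y
- row_box_a: first of the three standing boxes, next to the bookend, same kind and size as the others; loose, to be left alone; origin at the centre of its underside
- row_box_b: middle one of the three standing boxes, same kind and size as the others; loose, to be left alone; origin at the centre of its underside
- coplin_jar: closed square glass staining jar with white lid, 58 x 58 x 93 tall; loose, to be left alone; origin at the centre of its underside
- oil_bottle: small amber bottle, 32 diameter, 68 tall; loose, to be left alone; origin at the centre of its underside
- petri_stack: stack of three clear petri dishes, 91 diameter, 45 tall; loose, to be left alone; origin at the centre of its underside
- marker: marker pen lying flat, 135 long, 16 thick, along its x; loose, to be left alone; origin at the centre of its underside
- tip_box: blue pipette-tip box with clear lid, 126 x 86 x 66 tall; loose, to be left alone; origin at the centre of its underside
- beaker: glass beaker, 68 diameter, 92 tall; loose, to be left alone; origin at the centre of its underside
Mind the look-alikes: they are no part of the job. What is shaped like the slumped_box but red is not meant. What is shaped like the next_box but purple is not meant.

How it is judged (in metres and radians):
At the end, for the whole second after the job is handed in: The slumped box stands by itself on its underside, upright within 4 degrees, beside its neighbour (gap under 15 mm), parallel with it within 4.5 degrees, its spine flush with the neighbour's within 7 mm, at rest; the other three boxes still stand upright (angle between each of slumped_box, row_box_a, row_box_b, next_box's own z axis and vertical below 0.07 rad and height (world z) of slumped_box below 0.006 m and x of slumped_box in the frame of next_box between -0.007 and 0.007 m and y of slumped_box in the frame of next_box between -0.05 and -0.033 m and angle between the x axis of slumped_box and the x axis of next_box, either way round below 0.08 rad and linear speed of slumped_box below 0.01 m/s); the robot touches nothing.
It fails at once if the slumped box is lifted: its standing edge comes more than 12 mm off the bench (height (world z) of slumped_box_foot above 0.012 m).
It fails at once if the arm or the gripper's body, not the fingers, pushes the slumped box (over 3 N) (contact force between the arm and slumped_box above 3 N).
It fails at once if the box is squeezed or shoved hard (over 40 N) (contact force between the fingers and slumped_box above 40 N).
It fails at once if another box of the row is shifted by more than 12 mm (distance of any of row_box_a, row_box_b, next_box from where it was at the start of the episode above 0.012 m).
It fails at once if another thing on the bench is shifted by more than 25 mm (distance of any of coplin_jar, oil_bottle, petri_stack, marker, tip_box, beaker from where it was at the start of the episode above 0.025 m).
It also fails if it takes over 54 s, if anything falls off the work surface, if the arm or the gripper's body presses on something with over 40 N, if the wrist force passes 120 N, or if a joint passes its speed limit or range.

## Working session

There is one attempt and no reset: what is moved stays moved. The work goes in short steps, Python scripts to look and compute and a tool call to move; the robot and the scene stay as the last step left them, time stands still between calls to the robot, and variables do not carry over. Pictures are saved under pics/ and viewed, about 8 in all and at most 12, crops included, and the job is handed in when it is done.

Besides the shell and the picture viewer there is one more tool, called after "Request:" by a JSON object that holds its "method" and its "body". servo_tool: Moves the arm, as the interface text tells. Its arguments: {"type":"object","properties":{"rows":{"type":"array","items":{"type":"array"}},"force":{"type":"number"}},"required":["rows"]}

```bash
mkdir -p pics; cat > h.py <<'E'
import numpy as np,cv2
from rig import *
def w(cam,p):
    T=np.array(get_calibration(cam)["world_to_cam"]);return np.linalg.inv(T)@np.append(p,1)
def onplane(cam,u,v,z):
    c=get_calibration(cam);K=np.array(c["intrinsics"]);T=np.array(c["world_to_cam"]);R=T[:3,:3];o=-R.T@T[:3,3]
    d=R.T@np.linalg.inv(K)@[u,v,1];return o+d*(z-o[2])/d[2]
def proj(cam,P):
    c=get_calibration(cam);K=np.array(c["intrinsics"]);T=np.array(c["world_to_cam"]);p=K@(T@np.append(P,1))[:3];return p[:2]/p[2]
E
python3 - <<'E'
from h import *
np.set_printoptions(precision=1,suppress=True)
ims=[]
for c in("top","side"):
    im=grab_frame(c);cv2.imwrite(f"pics/{c}0.png",im)
    for t in("slumped_box","slumped_box_foot","slumped_box_top","next_box","stirrer","bookend","coplin_jar","oil_bottle","petri_stack","marker","tip_box","beaker"):
        print(c,t,[(round(b["conf"],2),w(c,b["centre"])[:3]) for b in boxes_of(c,t)[:5]])
print(sense())
E
```

```text
top slumped_box [(0.93, array([313.6, 212.8,  35. ])), (0.78, array([552.9, -27.6, 122.2])), (0.38, array([396.6, -27.9,  15.7]))]
top slumped_box_foot [(0.89, array([316.5, 208.3,  35. ])), (0.69, array([553.4, -27.4, 119. ])), (0.52, array([437.7, 326.5,  94.1]))]
top slumped_box_top [(0.93, array([549.3, -20.5, 119.4])), (0.92, array([315.1, 207.7,  37.3]))]
top next_box [(0.97, array([600.4,  60. , 163.8])), (0.81, array([ 551.3, -264.2,  142.1]))]
top stirrer [(0.68, array([ 616.9, -125.5,   74.7])), (0.68, array([610.7, 127.7, 165.8]))]
top bookend [(0.96, array([624.1, 198.6,  12.2]))]
top coplin_jar [(0.88, array([436. , 327.2,  93.7])), (0.6, array([625.1, 200.7,  10.4]))]
top oil_bottle [(0.68, array([462. , 183.5,  42.4]))]
top petri_stack [(0.71, array([ 395.3, -177. ,   42.5]))]
top marker [(0.75, array([396.2, -27.3,  12.8]))]
top tip_box [(0.73, array([529.8, 413.3,  66.3]))]
top beaker [(0.74, array([692.8, 355.4,  49.4]))]
side slumped_box [(0.67, array([313.5, 192. ,  35. ])), (0.58, array([542.2, -62.1, 148.8]))]
side slumped_box_foot [(0.96, array([314. , 194. ,  
[... 501 characters left out ...]
rray([ 398.4, -189.1,   47.6]))]
side petri_stack [(0.61, array([ 398.8, -192.4,   47.7]))]
side marker [(0.58, array([392.8, -34.4,  17.4])), (0.2, array([546.3, -61.3, 144.6]))]
side tip_box [(0.55, array([530.5, 388.2,  63.9]))]
side beaker [(0.68, array([681.2, 324.5,  69.3])), (0.63, array([543. , -59.4, 151.3]))]
{'clock': 1.3, 'qpos': array([-1.1,  0.4,  1.6,  0. ,  1.2, -0. ]), 'qvel': array([ 0.,  0.,  0., -0.,  0.,  0.]), 'joint_efforts': array([ -0. , -60.5, -34.2,  -0. ,   0. ,   0. ]), 'eef_pos': array([ 268.9, -564.2,  231.3]), 'tcp_rot': array([-3.1, -0. ,  0.4]), 'contact_force': array([ 0.1, -0.2,  0.5]), 'wrist_torque': array([-0.,  0.,  0.]), 'opening': 0.9965055153352922}
```

View pics/top0.png

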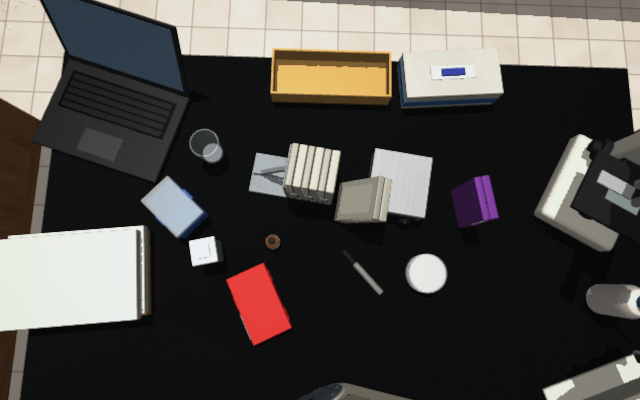

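View pics/side0.png

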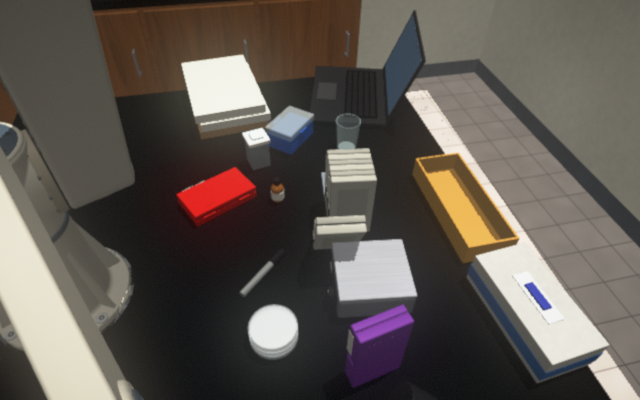

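```bash
python3 - <<'E'
import cv2,numpy as np
a=cv2.imread("pics/top0.png")[130:240,240:450];b=cv2.imread("pics/side0.png")[130:330,270:430]
a=cv2.resize(a,None,fx=3.8,fy=3.8,interpolation=2);cv2.imwrite("pics/c1.png",cv2.convertScaleAbs(a,alpha=1.2))
b=cv2.resize(b,None,fx=3,fy=3,interpolation=2);cv2.imwrite("pics/c2.png",b)
E
```

```text
(no output)
```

View pics/c1.png

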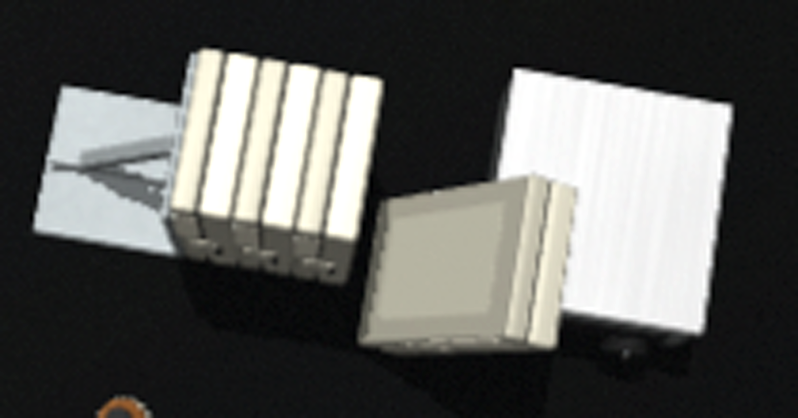

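View pics/c2.png

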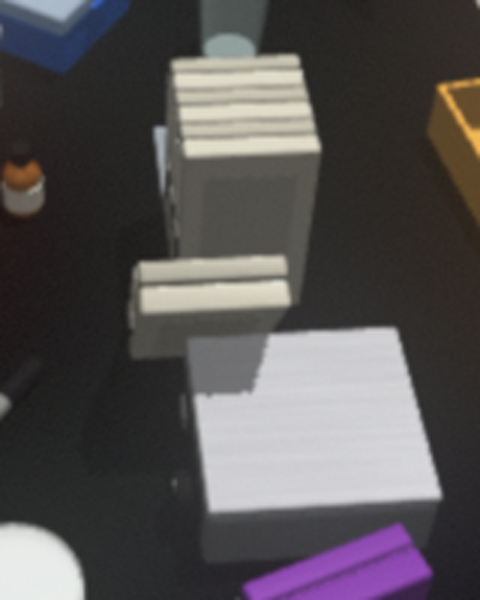

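```bash
python3 - <<'E'
from h import *
np.set_printoptions(precision=1,suppress=True)
f=lambda u,v,z,lab:print(lab,onplane("top",240+(u+.0)/3.8,130+v/3.8,z))
f(382,78,165,"nb -y back");f(353,238,165,"nb -y front");f(203,48,165,"row back");f(172,212,165,"row front")
f(514,68,70,"st back +y");f(733,104,70,"st back -y");f(704,333,70,"st front -y")
f(577,188,145,"sl top -y back");f(555,348,145,"sl top -y front");f(535,175,162,"top +y back");f(507,337,162,"top+y front")
f(380,200,17,"low back");f(360,345,17,"low front")
g=lambda u,v,z,lab:print("S",lab,onplane("side",270+u/3,130+v/3,z))
g(320,147,165,"nb -y back");g(184,155,165,"nb -y front");g(291,300,145,"sl top -y back");g(141,306,145,"sl top -y front");g(286,260,162,"top +y back");g(138,265,162,"top +y front")
g(398,330,70,"st back +y");g(440,495,70,"st back -y");g(188,337,70,"st front +y");g(210,512,70,"st front -y")
E
```

```text
nb -y back [651.4  31.9 165. ]
nb -y front [558.3  47.  165. ]
row back [666.5 134.4 165. ]
row front [570.8 148.8 165. ]
st back +y [686.8 -56.9  70. ]
st back -y [ 666.9 -195.6   70. ]
st front -y [ 520.9 -174.2   70. ]
sl top -y back [594.2 -82.9 145. ]
sl top -y front [501.  -69.7 145. ]
top +y back [597.6 -56.  162. ]
top+y front [504.6 -40.  162. ]
low back [610.6  23.7  17. ]
low front [515.1  35.4  17. ]
S nb -y back [653.   32.3 165. ]
S nb -y front [558.9  44.  165. ]
S sl top -y back [598.3 -81.2 145. ]
S sl top -y front [503.9 -65.8 145. ]
S top +y back [599.3 -62.  162. ]
S top +y front [506.1 -46.3 162. ]
S st back +y [689.7 -62.6  70. ]
S st back -y [ 667.7 -194.9   70. ]
S st front +y [544.8 -37.4  70. ]
S st front -y [ 523.6 -175.4   70. ]
```

```bash
cat >> h.py <<'E'
from scipy.spatial.transform import Rotation as Ro
EX=np.array([.988,-.154,0]);EY=np.array([.154,.988,0])
def W(X,Y,z): return X*EX+Y*EY+[0,0,z]
def L(p): return np.array([p@EX,p@EY,p[2]])
RD=Ro.from_matrix(np.array([EY,EX,[0,0,-1]]).T)
def plan(P,R,n,op=50):
    s=sense();p=np.array(s["eef_pos"]);r=Ro.from_euler("xyz",s["tcp_rot"]);p0=p.copy();r0=r
    rv=(r0.inv()*R).as_rotvec();rows=[]
    for i in range(1,n+1):
        tp=p0+(P-p0)*i/n;tr=r0*Ro.from_rotvec(rv*i/n)
        d=np.round(r.inv().apply(tp-p),1);t=np.round((r.inv()*tr).as_rotvec(degrees=True),1)
        p=p+r.apply(d);r=r*Ro.from_rotvec(t,degrees=True);rows.append([op,(d+0.).tolist(),(t+0.).tolist()])
    print(rows);print("end",p,L(p))
E
python3 - <<'E'
from h import *
plan(W(555,-30,231),RD,10)
E
```

```text
[[50, [44.1, -28.7, 0.0], [0.0, 0.0, -5.6]], [50, [46.7, -24.3, 0.1], [0.0, 0.0, -5.5]], [50, [48.9, -19.7, 0.0], [0.0, 0.0, -5.6]], [50, [50.5, -14.8, 0.0], [0.0, 0.0, -5.6]], [50, [51.7, -9.8, 0.0], [0.0, 0.0, -5.5]], [50, [52.4, -4.8, 0.1], [0.0, 0.0, -5.6]], [50, [52.7, 0.3, 0.0], [0.0, 0.0, -5.6]], [50, [52.3, 5.5, 0.0], [0.0, 0.0, -5.5]], [50, [51.7, 10.4, 0.0], [0.0, 0.0, -5.6]], [50, [50.3, 15.4, 0.1], [0.0, 0.0, -5.6]]]
end [ 543.67843149 -115.0807043   230.97768749] [554.87671877 -29.9732574  230.97768749]
```

Request:
{"method": "servo_tool", "body": {"rows": [[50, [44, -29, 0], [0, 0, -5.6]], [50, [47, -24, 0], [0, 0, -5.6]], [50, [49, -20, 0], [0, 0, -5.6]], [50, [50.5, -15, 0], [0, 0, -5.6]], [50, [52, -10, 0], [0, 0, -5.6]], [50, [52, -5, 0], [0, 0, -5.6]], [50, [53, 0, 0], [0, 0, -5.5]], [50, [52, 5, 0], [0, 0, -5.6]]]}}

```text
clock: 2.3
eef_pos: [487.9, -202.0, 231.5]
tcp_rot: [3.141, 0.0, 1.228]
contact_force: [0.5, -0.3, 0.2]
opening: 0.586
```

Request:
{"method": "servo_tool", "body": {"rows": [[50, [52, 10, 0], [0, 0, -5.6]], [50, [50, 15, 0], [0, 0, -5.6]], [50, [0, 0, 0], [0, 0, 0]], [50, [0, 0, 0], [0, 0, 0]]]}}

```text
clock: 2.8
eef_pos: [540.7, -113.2, 231.1]
tcp_rot: [-3.141, 0.0, 1.421]
contact_force: [-0.9, 0.1, 1.2]
opening: 0.584
```

```bash
python3 - <<'E'
from h import *
s=sense();print(s["clock"],s["qpos"],s["opening"],s["contact_force"])
plan(W(555,-32,113),RD,4)
E
```

```text
2.8 [-2.08932010e-01  2.41004960e-01  1.78972648e+00 -3.94628018e-04
  1.11135527e+00 -5.86160885e-02] 0.5843086215553055 [-0.93521706  0.10343602  1.19211017]
[[50, [-0.8, 0.8, 29.5], [0.0, 0.0, 0.1]], [50, [-0.9, 0.9, 29.6], [0.0, 0.0, 0.0]], [50, [-0.8, 0.8, 29.5], [0.0, 0.0, 0.1]], [50, [-0.9, 0.9, 29.5], [0.0, 0.0, 0.1]]]
end [ 543.44311869 -117.12939437  113.04499502] [554.959728   -32.03360136 113.04499502]
```

Request:
{"method": "servo_tool", "body": {"rows": [[50, [-1, 1, 29.5], [0, 0, 0]], [50, [-1, 1, 29.5], [0, 0, 0]], [50, [-1, 1, 29.5], [0, 0, 0]], [50, [-1, 1, 29.5], [0, 0, 0]], [50, [0, 0, 0], [0, 0, 0]]]}}

```text
clock: 3.42
eef_pos: [542.1, -118.7, 111.5]
tcp_rot: [-3.137, -0.0, 1.418]
contact_force: [-0.6, -0.1, 0.9]
opening: 0.586
```

Request:
{"method": "servo_tool", "body": {"rows": [[50, [5, 0, 0], [0, 0, 0]], [50, [5, 0, 0], [0, 0, 0]], [50, [4, 0, 0], [0, 0, 0]], [50, [3, 0, 0], [0, 0, 0]], [50, [3, 0, 0], [0, 0, 0]], [50, [3, 0, 0], [0, 0, 0]]]}}

```text
clock: 4.18
eef_pos: [547.7, -94.8, 113.3]
tcp_rot: [-3.142, 0.0, 1.421]
contact_force: [0.3, 0.0, -0.1]
opening: 0.589
```

Request:
{"method": "servo_tool", "body": {"rows": [[50, [3, 0, 0], [0, 0, 0]], [50, [3, 0, 0], [0, 0, 0]], [50, [3, 0, -1], [0, 0, 0]], [50, [3, 0, -1], [0, 0, 0]]]}}

```text
clock: 4.68
eef_pos: [549.6, -83.1, 115.4]
tcp_rot: [3.142, 0.0, 1.42]
contact_force: [0.3, -1.1, 1.1]
opening: 0.583
```

```bash
python3 - <<'E'
from h import *
s=sense();print(L(np.array(s["eef_pos"])),s["contact_force"],s["wrist_torque"])
im=np.hstack([cv2.resize(grab_frame("top")[130:240,250:450],(800,440)) ,]);b=cv2.resize(grab_frame("side")[150:310,270:430],(440,440))
a=cv2.resize(im,(360,198));cv2.imwrite("pics/p1.png",np.hstack([b,cv2.copyMakeBorder(a,0,242,0,0,0)]))
E
```

```text
[555.80350492   2.57271152 115.4169394 ] [ 0.30533718 -1.06664034  1.09415886] [-0.12701224  0.09872092  0.05425178]
```

View pics/p1.png

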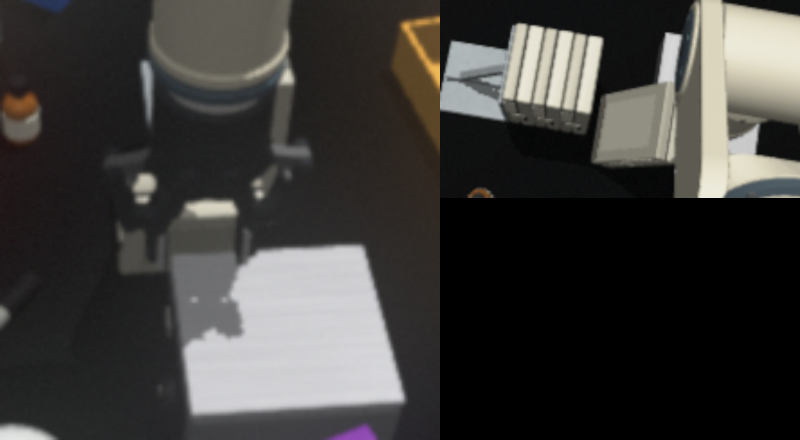

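Request:
{"method": "servo_tool", "body": {"rows": [[50, [3, 0, -1.4], [0, 0, 0]], [50, [3, 0, -1.4], [0, 0, 0]], [50, [3, 0, -1.3], [0, 0, 0]], [50, [3, 0, -1.3], [0, 0, 0]]]}}

```text
clock: 5.28
eef_pos: [551.4, -71.0, 120.8]
tcp_rot: [-3.142, -0.0, 1.42]
contact_force: [0.6, 0.1, -0.1]
opening: 0.582
```

Request:
{"method": "servo_tool", "body": {"rows": [[50, [3, 0, -1.2], [0, 0, 0]], [50, [3, 0, -1.1], [0, 0, 0]], [50, [3, 0, -1], [0, 0, 0]], [50, [3, 0, -1], [0, 0, 0]]]}}

```text
clock: 5.78
eef_pos: [553.1, -59.2, 125.0]
tcp_rot: [-3.142, -0.0, 1.42]
contact_force: [-0.1, -0.3, 0.1]
opening: 0.584
```

```bash
python3 - <<'E'
from h import *
np.set_printoptions(precision=1,suppress=True)
s=sense();print(L(np.array(s["eef_pos"])),s["contact_force"],s["wrist_torque"])
a=cv2.resize(grab_frame("top")[140:220,270:390],(600,400),interpolation=2);cv2.imwrite("pics/p2.png",a)
for t in("slumped_box","next_box"):print(t,[(round(b["conf"],2),w("top",b["centre"])[:3]) for b in boxes_of("top",t)])
E
```

```text
[555.6  26.7 125. ] [-0.1 -0.3  0.1] [0.  0.1 0. ]
slumped_box [(0.94, array([551. ,  -0.5, 116.1])), (0.75, array([312. , 210.3,  38.5])), (0.2, array([458.8, 182.5,  42.8]))]
next_box [(0.85, array([599.7,  61.8, 165.9])), (0.65, array([551.6,  -0.8, 115.9])), (0.57, array([ 557.4, -283. ,  166.8]))]
```

View pics/p2.png

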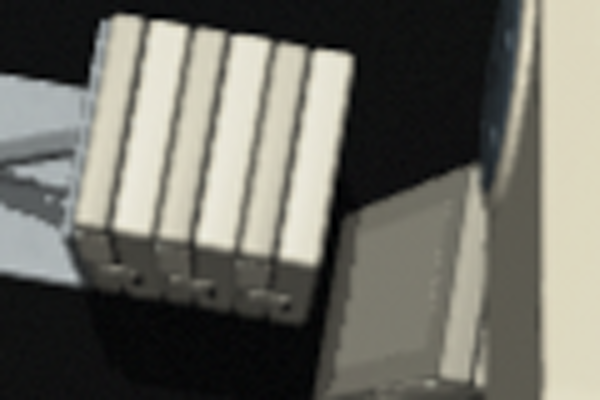

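Request:
{"method": "servo_tool", "body": {"rows": [[50, [3, 0, -0.9], [0, 0, 0]], [50, [3, 0, -0.8], [0, 0, 0]], [50, [3, 0, -0.8], [0, 0, 0]], [50, [3, 0, -0.7], [0, 0, 0]]]}}

```text
clock: 6.42
eef_pos: [555.0, -47.3, 128.2]
tcp_rot: [-3.142, -0.0, 1.42]
contact_force: [-0.2, 0.7, 0.3]
opening: 0.583
```

Request:
{"method": "servo_tool", "body": {"rows": [[50, [2.5, 0, -0.6], [0, 0, 0]], [50, [2, 0, -0.5], [0, 0, 0]], [50, [2, 0, -0.4], [0, 0, 0]], [50, [0, 0, 0], [0, 0, 0]]]}}

```text
clock: 6.92
eef_pos: [556.0, -41.0, 129.7]
tcp_rot: [3.141, -0.0, 1.421]
contact_force: [-0.3, 0.5, -0.1]
opening: 0.586
```

```bash
python3 - <<'E'
from h import *
np.set_printoptions(precision=1,suppress=True)
s=sense();print(L(np.array(s["eef_pos"])),s["contact_force"],s["wrist_torque"])
for X,Y,z in((507,85,0),(507,120,0),(607,85,0),(507,85,165),(507,120,165)):print(proj("top",W(X,Y,z)))
a=cv2.resize(grab_frame("top")[140:240,270:390],(720,600),interpolation=2);cv2.imwrite("pics/p3.png",a)
E
```

```text
[555.6  45.1 129.7] [-0.3  0.5 -0.1] [0. 0. 0.]
[346.2 222.2]
[332.4 219.8]
[352.7 183.4]
[352.  213.7]
[335.7 210.8]
```

View pics/p3.png

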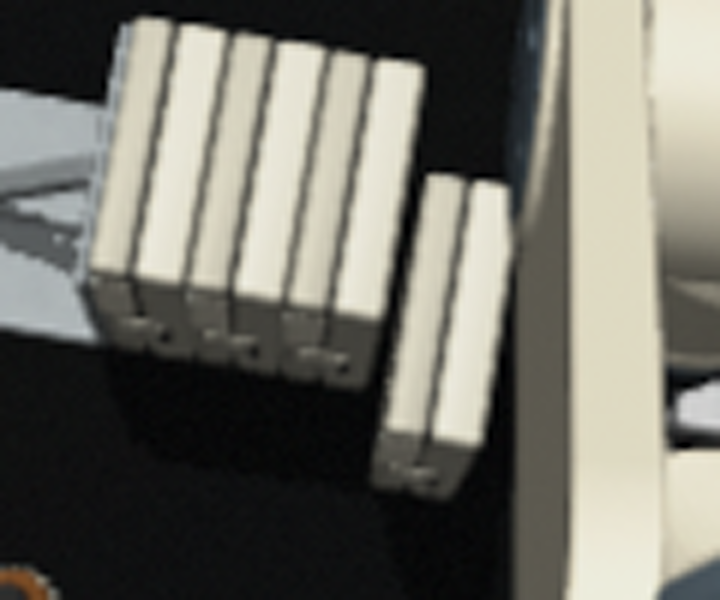

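```bash
python3 - <<'E'
from h import *
np.set_printoptions(precision=1,suppress=True)
for n,u,v in(("nb front -y",380,318),("nb back -y",425,65),("s +y back",428,175),("s +y front",385,432),("s -y front",482,445),("s -y back",510,185)):print(n,L(onplane("top",270+u/6,140+v/6,165)))
# retreat + pose for spine push
s=sense();print(s["clock"])
E
```

```text
nb front -y [543.7 131.4 165. ]
nb back -y [638.1 131.1 165. ]
s +y back [598.1 123.2 165. ]
s +y front [503.8 122.7 165. ]
s -y front [505.2  88.2 165. ]
s -y back [599.8  93.6 165. ]
6.975
```

Request:
{"method": "servo_tool", "body": {"rows": [[50, [-8, 0, 0], [0, 0, 0]], [50, [-12, 0, 0], [0, 0, 0]], [50, [-10, 0, -25], [0, 0, 0]], [30, [0, 0, -40], [0, 0, 0]], [0, [0, 0, -45], [0, 0, 0]], [0, [0, 0, -10], [0, 0, 0]], [0, [0, 0, 0], [0, 0, 0]]]}}

```text
clock: 7.85
eef_pos: [551.4, -71.4, 249.9]
tcp_rot: [3.141, 0.0, 1.42]
contact_force: [-0.5, -0.6, -0.8]
opening: 0.002
```

```bash
python3 - <<'E'
from h import *
RT=RD*Ro.from_rotvec([-50,0,0],degrees=True)
plan(W(460,106,230),RT,8,0)
E
```

```text
[[0, [11.5, -11.9, 2.5], [-6.2, 0.0, 0.0]], [0, [11.5, -12.2, 1.1], [-6.3, 0.0, 0.1]], [0, [11.5, -12.2, -0.1], [-6.2, 0.0, 0.0]], [0, [11.4, -12.1, -1.5], [-6.3, 0.0, 0.0]], [0, [11.5, -11.9, -2.8], [-6.2, -0.1, 0.0]], [0, [11.5, -11.5, -4.1], [-6.3, 0.0, 0.0]], [0, [11.5, -11.0, -5.3], [-6.2, 0.0, 0.1]], [0, [11.4, -10.4, -6.5], [-6.2, 0.0, 0.0]]]
end [470.81290158  33.87715716 229.95945592] [459.94606455 105.97581812 229.95945592]
```

Request:
{"method": "servo_tool", "body": {"rows": [[0, [11.5, -12, 2.5], [-6.2, 0, 0]], [0, [11.5, -12, 1], [-6.3, 0, 0]], [0, [11.5, -12, 0], [-6.2, 0, 0]], [0, [11.5, -12, -1.5], [-6.3, 0, 0]], [0, [11.5, -12, -3], [-6.2, 0, 0]], [0, [11.5, -11.5, -4], [-6.3, 0, 0]], [0, [11.5, -11, -5.5], [-6.2, 0, 0]], [0, [11.5, -10.5, -6.5], [-6.3, 0, 0]]]}}

```text
clock: 8.85
eef_pos: [481.4, 6.6, 231.8]
tcp_rot: [2.419, 0.028, 1.396]
contact_force: [0.3, -0.8, -0.4]
opening: 0.001
```

```bash
python3 - <<'E'
from h import *
RT=RD*Ro.from_rotvec([-50,0,0],degrees=True)
s=sense();print(L(np.array(s["eef_pos"])),s["qpos"])
plan(W(470,106,42),RT,6,0)
print(proj("side",W(504,106,60)),proj("wrist",W(504,106,60)))
E
```

```text
[474.63844136  80.61187805 231.75839458] [ 0.19630094 -0.12166753  2.40995056 -1.00385534  0.31285437  1.24818674]
[[0, [5.1, -21.5, 23.1], [-1.4, 0.3, 0.1]], [0, [5.0, -22.0, 22.5], [-1.5, 0.4, 0.0]], [0, [4.7, -22.6, 22.0], [-1.4, 0.3, 0.1]], [0, [4.7, -23.2, 21.5], [-1.5, 0.3, 0.0]], [0, [4.5, -23.7, 20.9], [-1.4, 0.3, 0.1]], [0, [4.4, -24.2, 20.3], [-1.4, 0.4, 0.0]]]
end [480.71288999  32.35473756  42.00106827] [469.96170573 105.99626577  42.00106827]
[311.60076258 225.14723751] [221.7872931  155.96769805]
```

```bash
python3 - <<'E'
from h import *
from scipy.optimize import least_squares
def fk(q,p):
    L1,L2,h,d,off=p
    Rz=lambda a:Ro.from_euler("z",a).as_matrix();Ry=lambda a:Ro.from_euler("y",a).as_matrix()
    A=Rz(q[0]);B=A@Ry(q[1]);C=B@Ry(q[2]);D=C@Rz(q[3])@Ry(q[4])
    return A@[0,0,h]+B@[0,0,L1]+C@[off,0,L2]+D@[0,0,d],D@[0,0,1]
S=[([-1.128,.353,1.633,0,1.155],[268.9,-564.2,231.3]),([-.2089,.2410,1.7897,0,1.1114],[540.7,-113.2,231.1])]
s=sense();S.append((s["qpos"][:5],s["eef_pos"]))
z=least_squares(lambda p:np.concatenate([fk(q,p)[0]-x for q,x in S]+[(np.array(p)-[570,468,167,278,0])*.02]),[570,468,167,278,0])
p=z.x;print(p,[fk(q,p)[0]-x for q,x in S],fk(s["qpos"][:5],p)[1],Ro.from_euler("xyz",s["tcp_rot"]).apply([0,0,1]))
for a in(20,25,30,40,50):
  for zz in(50,75,95):
    for X in(475,535):
      t=np.sin(np.radians(a))*EX-[0,0,np.cos(np.radians(a))];P=W(X,106,zz)
      r=least_squares(lambda q:np.concatenate([(fk(q,p)[0]-P)/100,fk(q,p)[1]-t]),[.1,.1,2.4,-.5,.3])
      print(a,zz,X,r.x.round(2),round(r.cost,5), end=" | ")
      r=least_squares(lambda q:np.concatenate([(fk(q,p)[0]-P)/100,fk(q,p)[1]-t]),[.1,.1,2.4,3.1,.3]);print(r.x.round(2),round(r.cost,5))
E
```

```text
[596.54469506 462.77857478 204.48049432 336.4787372   11.22408907] [array([-0.95160078, -0.85221813, -0.48089512]), array([-0.77831282, -1.25947828,  0.73864645]), array([ 0.07300969,  0.13196042, -0.27274352])] [ 0.64716519 -0.13601081 -0.75011884] [ 0.64716519 -0.13601081 -0.75011884]
20 50 475 [ 0.13  0.28  2.37 -0.54  0.19] 0.0 | [ 0.13  0.28  2.37  2.6  -0.19] 0.0
20 50 535 [ 0.09  0.34  2.25 -0.38  0.23] 0.0 | [ 0.09  0.34  2.25  2.76 -0.23] 0.0
20 75 475 [ 0.13  0.23  2.34 -0.39  0.26] 0.0 | [ 0.13  0.23  2.34  2.75 -0.26] 0.0
20 75 535 [ 0.09  0.3   2.23 -0.3   0.29] 0.0 | [ 0.09  0.3   2.23  2.84 -0.29] 0.0
20 95 475 [ 0.13  0.19  2.32 -0.32  0.31] 0.0 | [ 0.13  0.19  2.32  2.82 -0.31] 0.0
20 95 535 [ 0.09  0.26  2.21 -0.25  0.34] 0.0 | [ 0.09  0.26  2.21  2.89 -0.34] 0.0
25 50 475 [ 0.15  0.28  2.43 -1.41  0.13] 0.0 | [ 0.15  0.28  2.43  1.74 -0.13] 0.0
25 50 535 [ 0.11  0.34  2.31 -1.    0.13] 0.0 | [ 0.11  0.34  2.31  2.15 -0.13] 0.0
25 75 475 [ 0.15  0.22  2.4  -0.9   0.16] 0.0 | [ 0.15  0.22  2.4   2.24 -0.16] 0.0
25 75 535 [ 0.11  0.29  2.29 -0.66  0.18] 0.0 | [ 0.11  
[... 932 characters left out ...]
[ 0.17  0.32  2.47  0.58 -0.38] 0.0 | [0.17 0.32 2.47 3.72 0.38] 0.0
40 95 475 [ 0.23  0.21  2.56  0.72 -0.38] 0.0 | [0.23 0.21 2.56 3.86 0.38] 0.0
40 95 535 [ 0.17  0.27  2.45  0.69 -0.32] 0.0 | [0.17 0.27 2.45 3.83 0.32] 0.0
50 50 475 [ 0.3   0.5   2.71  0.43 -0.94] 0.0 | [0.3  0.5  2.71 3.57 0.94] 0.0
50 50 535 [ 0.21  0.5   2.59  0.38 -0.82] 0.0 | [0.21 0.5  2.59 3.52 0.82] 0.0
50 75 475 [ 0.3   0.4   2.7   0.47 -0.83] 0.0 | [0.3  0.4  2.7  3.61 0.83] 0.0
50 75 535 [ 0.21  0.41  2.58  0.42 -0.74] 0.0 | [0.21 0.41 2.58 3.56 0.74] 0.0
50 95 475 [ 0.3   0.32  2.68  0.52 -0.75] 0.0 | [0.3  0.32 2.68 3.66 0.75] 0.0
50 95 535 [ 0.21  0.35  2.57  0.46 -0.67] 0.0 | [0.21 0.35 2.57 3.6  0.67] 0.0
```

```bash
cat >> h.py <<'E'
RT=RD*Ro.from_rotvec([-25,0,0],degrees=True)*Ro.from_rotvec([0,0,-90],degrees=True)
E
python3 - <<'E'
from h import *
plan(W(468,106,190),RT,16,0)
E
```

```text
[[0, [1.7, -2.0, 1.6], [0.7, 0.9, -5.6]], [0, [1.8, -1.9, 1.7], [0.7, 0.9, -5.6]], [0, [1.9, -1.6, 1.7], [0.7, 0.9, -5.6]], [0, [2.1, -1.4, 1.8], [0.7, 0.9, -5.6]], [0, [2.2, -1.2, 1.8], [0.7, 0.9, -5.5]], [0, [2.2, -1.0, 1.9], [0.7, 0.9, -5.6]], [0, [2.3, -0.7, 1.9], [0.7, 0.9, -5.6]], [0, [2.4, -0.4, 2.0], [0.7, 0.9, -5.6]], [0, [2.3, -0.2, 2.0], [0.7, 0.9, -5.6]], [0, [2.3, 0.0, 2.1], [0.7, 0.9, -5.6]], [0, [2.3, 0.3, 2.0], [0.7, 0.9, -5.6]], [0, [2.2, 0.5, 2.1], [0.7, 0.9, -5.6]], [0, [2.0, 0.8, 2.2], [0.7, 0.9, -5.5]], [0, [2.0, 1.0, 2.1], [0.7, 0.9, -5.6]], [0, [1.8, 1.2, 2.2], [0.7, 0.9, -5.6]], [0, [1.7, 1.4, 2.2], [0.7, 0.9, -5.6]]]
end [478.72456512  32.63706654 189.97857446] [467.95376209 105.96900477 189.97857446]
```

Request:
{"method": "servo_tool", "body": {"rows": [[0, [1.7, -2, 1.6], [0.7, 0.9, -5.6]], [0, [1.8, -1.9, 1.7], [0.7, 0.9, -5.6]], [0, [1.9, -1.6, 1.7], [0.7, 0.9, -5.6]], [0, [2.1, -1.4, 1.8], [0.7, 0.9, -5.6]], [0, [2.2, -1.2, 1.8], [0.7, 0.9, -5.6]], [0, [2.2, -1, 1.9], [0.7, 0.9, -5.6]], [0, [2.3, -0.7, 1.9], [0.7, 0.9, -5.6]], [0, [2.4, -0.4, 2], [0.7, 0.9, -5.6]]]}}

```text
clock: 9.85
eef_pos: [480.5, 19.3, 211.0]
tcp_rot: [2.681, 0.377, 2.129]
contact_force: [0.3, 0.6, 0.2]
opening: 0.0
```

Request:
{"method": "servo_tool", "body": {"rows": [[0, [2.3, -0.2, 2], [0.7, 0.9, -5.6]], [0, [2.3, 0, 2], [0.7, 0.9, -5.6]], [0, [2.3, 0.3, 2], [0.7, 0.9, -5.6]], [0, [2.2, 0.5, 2], [0.7, 0.9, -5.6]], [0, [2, 0.8, 2.2], [0.7, 0.9, -5.6]], [0, [2, 1, 2], [0.7, 0.9, -5.6]], [0, [1.8, 1.2, 2.2], [0.7, 0.9, -5.6]], [0, [1.7, 1.4, 2.2], [0.7, 0.9, -5.6]]]}}

```text
clock: 10.85
eef_pos: [479.1, 32.2, 190.4]
tcp_rot: [-3.138, 0.436, 2.993]
contact_force: [-0.0, 0.6, 0.3]
opening: -0.002
```

```bash
python3 - <<'E'
from h import *
s=sense();print(L(np.array(s["eef_pos"])),s["qpos"])
plan(W(476,106,66),RT,8,0)
E
```

```text
[468.3569926  105.57178691 190.36793901] [ 0.15695171 -0.00353652  2.26804809 -0.28729262  0.47713056 -1.03568888]
[[0, [5.7, 0.1, 14.5], [0.0, 0.0, 0.0]], [0, [5.7, 0.1, 14.5], [0.0, 0.0, 0.1]], [0, [5.7, 0.1, 14.5], [0.0, 0.0, 0.0]], [0, [5.7, 0.1, 14.5], [0.0, 0.0, 0.1]], [0, [5.7, 0.0, 14.5], [0.0, 0.0, 0.0]], [0, [5.7, 0.1, 14.5], [0.0, 0.0, 0.0]], [0, [5.7, 0.1, 14.5], [0.0, 0.0, 0.1]], [0, [5.7, 0.1, 14.4], [0.0, 0.0, 0.0]]]
end [486.60535336  31.46868164  66.04879513] [475.91991215 106.02828188  66.04879513]
```

Request:
{"method": "servo_tool", "body": {"rows": [[0, [5.7, 0, 14.5], [0, 0, 0]], [0, [5.7, 0, 14.5], [0, 0, 0]], [0, [5.7, 0, 14.5], [0, 0, 0]], [0, [5.7, 0, 14.5], [0, 0, 0]], [0, [5.7, 0, 14.5], [0, 0, 0]], [0, [5.7, 0, 14.5], [0, 0, 0]], [0, [5.7, 0, 14.5], [0, 0, 0]], [0, [5.7, 0, 14.5], [0, 0, 0]]]}}

```text
clock: 11.85
eef_pos: [486.6, 31.2, 65.8]
tcp_rot: [-3.141, 0.436, 2.99]
contact_force: [-0.0, -0.7, 0.3]
opening: -0.003
```

Request:
{"method": "servo_tool", "body": {"rows": [[0, [-2.7, 0, 1.3], [0, 0, 0]], [0, [-2.7, 0, 1.3], [0, 0, 0]], [0, [-2.7, 0, 1.2], [0, 0, 0]], [0, [-2.7, 0, 1.3], [0, 0, 0]], [0, [-2.7, 0, 1.2], [0, 0, 0]], [0, [-2.7, 0, 1.3], [0, 0, 0]]]}}

```text
clock: 12.6
eef_pos: [505.9, 28.4, 67.9]
tcp_rot: [-3.141, 0.439, 2.989]
contact_force: [-5.5, 1.2, 4.8]
opening: 0.002
```

Request:
{"method": "servo_tool", "body": {"rows": [[0, [-2.7, 0, 1.3], [0, 0, 0]], [0, [-2.7, 0, 1.3], [0, 0, 0]], [0, [-2.7, 0, 1.2], [0, 0, 0]], [0, [-2.7, 0, 1.3], [0, 0, 0]]]}}

```text
clock: 13.1
eef_pos: [517.0, 26.5, 67.6]
tcp_rot: [-3.14, 0.438, 2.989]
contact_force: [-5.3, 0.7, 4.1]
opening: -0.001
```

```bash
python3 - <<'E'
from h import *
np.set_printoptions(precision=2,suppress=True)
s=sense();print(L(np.array(s["eef_pos"])),s["qpos"],s["contact_force"])
a=cv2.resize(grab_frame("top")[140:240,270:390],(480,400),interpolation=2);b=cv2.resize(grab_frame("side")[170:270,290:370],(320,400),interpolation=2);cv2.imwrite("pics/p4.png",np.hstack([a,b]))
E
```

```text
[506.72 105.8   67.57] [ 0.13  0.32  2.29 -0.83  0.16 -0.49] [-5.29  0.68  4.13]
```

View pics/p4.png

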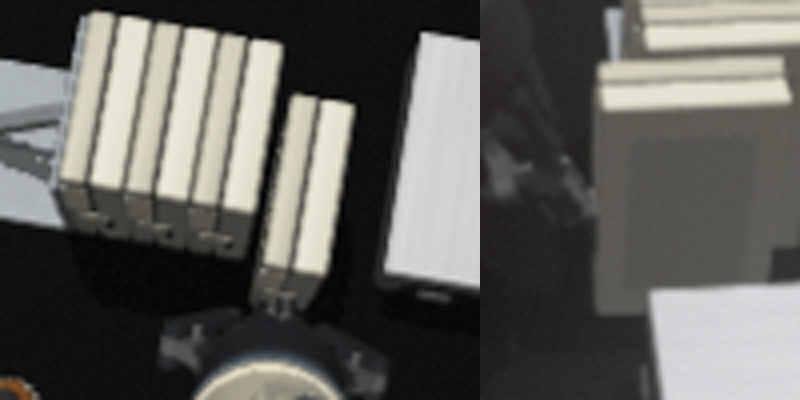

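```bash
python3 - <<'E'
from h import *
for n,u,v in(("nb f",251,211),("nb b",282,44),("s -y f",323,275),("s +y f",263,266),("s +y b",293,95),("s -y b",354,104)):print(n,L(onplane("top",270+u/4,140+v/4,165)).round(1))
E
```

```text
nb f [544.  132.7 165. ]
nb b [637.6 131.7 165. ]
s -y f [516.8  89.3 165. ]
s +y f [516.  121.4 165. ]
s +y b [610.7 121.1 165. ]
s -y b [611.7  87.9 165. ]
```

Request:
{"method": "servo_tool", "body": {"rows": [[0, [-2.7, 0, 1.3], [0, 0, 0]], [0, [-2.7, 0, 1.3], [0, 0, 0]], [0, [-2.7, 0, 1.2], [0, 0, 0]], [0, [-2.7, 0, 1.3], [0, 0, 0]]]}}

```text
clock: 13.7
eef_pos: [529.5, 24.8, 67.7]
tcp_rot: [-3.141, 0.439, 2.989]
contact_force: [-3.1, 0.2, 0.9]
opening: -0.001
```

Request:
{"method": "servo_tool", "body": {"rows": [[0, [-2.7, 0, 1.3], [0, 0, 0]], [0, [-2.7, 0, 1.3], [0, 0, 0]], [0, [-2.7, 0, 1.2], [0, 0, 0]], [0, [0, 0, 0], [0, 0, 0]]]}}

```text
clock: 14.2
eef_pos: [538.8, 23.5, 67.9]
tcp_rot: [-3.141, 0.439, 2.989]
contact_force: [0.2, 0.5, -0.5]
opening: -0.001
```

```bash
python3 - <<'E'
from h import *
np.set_printoptions(precision=2,suppress=True)
s=sense();print(L(np.array(s["eef_pos"])),s["contact_force"])
a=cv2.resize(grab_frame("top")[145:215,280:380],(800,560),interpolation=2);cv2.imwrite("pics/p5.png",a)
E
```

```text
[528.75 106.18  67.89] [ 0.19  0.52 -0.48]
```

View pics/p5.png

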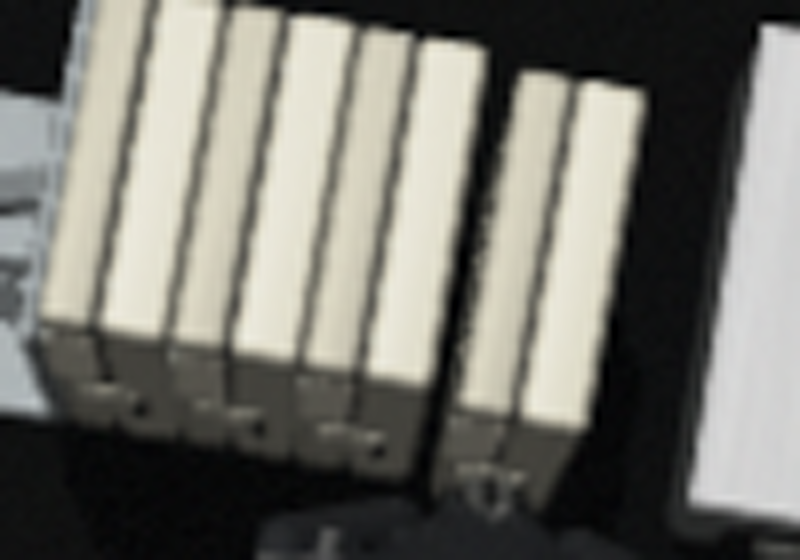

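```bash
python3 - <<'E'
from h import *
for n,u,v in(("nb f",430,387),("nb b",487,47),("nb +y f",303,368),("nb +yb",362,27),("s -y f",582,428),("s +y f",462,410),("s +y b",520,70),("s -y b",646,90)):print(n,L(onplane("top",280+u/8,145+v/8,165)).round(1))
E
```

```text
nb f [543.1 130.4 165. ]
nb b [638.1 130.9 165. ]
nb +y f [542.2 164.6 165. ]
nb +yb [637.5 165.3 165. ]
s -y f [539.3  88.6 165. ]
s +y f [538.5 120.9 165. ]
s +y b [633.3 121.1 165. ]
s -y b [633.9  86.5 165. ]
```

Request:
{"method": "servo_tool", "body": {"rows": [[0, [-1.8, 0, 0.8], [0, 0, 0]], [0, [-1.8, 0, 0.9], [0, 0, 0]], [0, [0, 0, 0], [0, 0, 0]], [0, [0, 0, 0], [0, 0, 0]]]}}

```text
clock: 14.75
eef_pos: [542.5, 22.9, 67.9]
tcp_rot: [-3.141, 0.439, 2.989]
contact_force: [-1.4, 0.7, -0.3]
opening: -0.001
```

Request:
{"method": "servo_tool", "body": {"rows": [[0, [4, 0, -2], [0, 0, 0]], [0, [9, 0, -4.2], [0, 0, 0]], [0, [18, 0, -8.4], [0, 0, 0]], [0, [20, 0, -9], [0, 0, 0]], [0, [0, 0, -30], [0, 0, 0]], [0, [0, 0, -40], [0, 0, 0]], [0, [0, 0, -40], [0, 0, 0]], [0, [0, 0, 0], [0, 0, 0]]]}}

```text
clock: 15.75
eef_pos: [443.2, 38.5, 167.3]
tcp_rot: [3.141, 0.446, 2.988]
contact_force: [-0.2, 0.2, -0.3]
opening: 0.001
```

```bash
python3 - <<'E'
from h import *
np.set_printoptions(precision=2,suppress=True)
s=sense();print(L(np.array(s["eef_pos"])),s["contact_force"])
t=grab_frame("top")
for n in("slumped_box","next_box"):print(n,[(round(b["conf"],2),w("top",b["centre"])[:3]) for b in boxes_of("top",n)[:4]])
a=cv2.resize(t[145:215,280:350],(400,400),interpolation=2);b=cv2.resize(grab_frame("side")[150:250,310:410],(400,400),interpolation=2);cv2.imwrite("pics/p6.png",np.hstack([a,b]))
E
```

```text
[431.92 106.3  167.32] [-0.23  0.24 -0.32]
slumped_box [(0.72, array([318.02, 213.12,  37.09])), (0.56, array([590.11,  16.2 , 168.2 ]))]
next_box [(0.97, array([ 552.92, -267.32,  141.39])), (0.63, array([599.89,  57.89, 164.15]))]
```

View pics/p6.png

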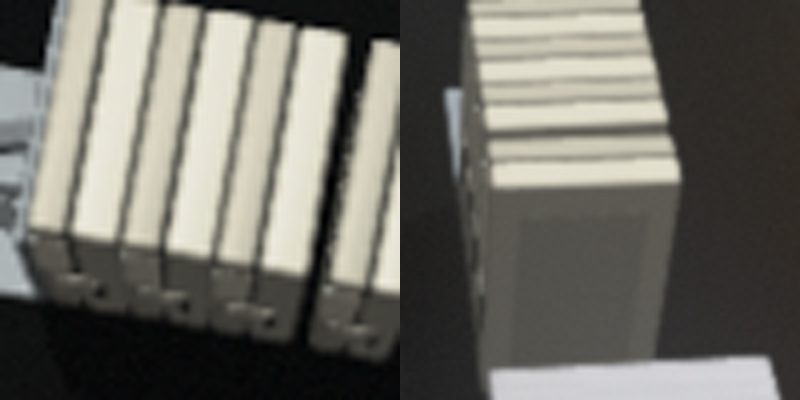

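```bash
python3 - <<'E'
from h import *
k=70/400
for n,u,v in(("nb f",305,274),("nb b",347,33),("s +y f",331,288),("s +y b",372,40)):print(n,L(onplane("top",280+u*k,145+v*k,165)).round(1))
for n,u,v in(("nb f",87,129),("nb b",267,122),("s f",93,185),("s b",280,180)):print("side",n,L(onplane("side",310+u/4,150+v/4,165)).round(1))
t=cv2.cvtColor(grab_frame("top"),cv2.COLOR_BGR2GRAY)
# brightness profile along box-tops for front/back edge (row X), at lid centre lines
for Y in(105-8,105+9,148-8,148+9):
    Xs=np.arange(520,670,.5);p=np.array([proj("top",W(X,Y,165)) for X in Xs],np.float32)
    g=cv2.remap(t,p[:,0].copy(),p[:,1].copy(),1).ravel().astype(float);d=np.gradient(cv2.GaussianBlur(g[None],(0,0),4).ravel())
    print(Y,"front",Xs[d.argmax()],"back",Xs[d.argmin()])
for X in(560,590,620):
    Ys=np.arange(75,145,.5);p=np.array([proj("top",W(X,Y,165)) for Y in Ys],np.float32)
    g=cv2.remap(t,p[:,0].copy(),p[:,1].copy(),1).ravel();print(X,"dark gap",Ys[(g<90)])
E
```

```text
nb f [543.8 131.3 165. ]
nb b [638.2 131.3 165. ]
s +y f [540.3 120.9 165. ]
s +y b [637.2 121.5 165. ]
side nb f [546.1 127.7 165. ]
side nb b [639.6 127.9 165. ]
side s f [545.3  86.8 165. ]
side s b [639.   85.1 165. ]
97 front 544.0 back 638.0
114 front 544.5 back 638.5
140 front 544.5 back 639.0
157 front 544.5 back 638.5
560 dark gap [ 75.   75.5  76.   76.5  77.   77.5  78.   78.5  79.   79.5  80.   80.5
  81.   81.5  82.   82.5  83.   83.5  84.   84.5  85.   85.5  86.   86.5
  87.   87.5  88.  124.5 125.  125.5 126.  126.5 127.  127.5 128.  128.5
 129.  129.5 130.  130.5 131. ]
590 dark gap [ 75.   75.5  76.   76.5  77.   77.5  78.   78.5  79.   79.5  80.   80.5
  81.   81.5  82.   82.5  83.   83.5  84.   84.5  85.   85.5  86.   86.5
  87.   87.5 125.  125.5 126.  126.5 127.  127.5 128.  128.5 129.  129.5
 130.  130.5 131. ]
620 dark gap [ 75.   75.5  76.   76.5  77.   77.5  78.   78.5  79.   79.5  80.   80.5
  81.   81.5  82.   82.5  83.   83.5  84.   84.5  85.   85.5  86.   86.5
  87.   87.5 123.  123.5 124.  124.5 125.  125.5 126.  126.5 127.  127.5
 128.  128.5 129.  129.5 130.  130.5 131. ]
```

```bash
python3 -c "
from rig import *
print(sign_off())"
```

```text
the job is handed in; nothing more can be done
None
```

The slumped box now stands by itself beside its neighbour, with its spine flush with the row. I handed the job in about 16 s into the 54 s allowed; no verdict is reported.

**How it was done:** I pushed the box upright with open fingertips on its leaning edge, at about 1 N. I then slid it in about 40 mm with closed, tilted fingertips on its spine; the highest force I read between moves was about 7 N. The tool was then backed well clear of it.

**Last checks in the pictures:**

| Check | Measured | Limit |
|---|---|---|
| Spine flush with neighbour | within about 1 mm | 7 mm |
| Gap to neighbour | about 7–9 mm | 15 mm |
| Parallel with neighbour | within about 0.02 rad | 0.08 rad |

- **Upright:** I judged this by eye in the top and side pictures and did not measure the angle.
- **Other objects:** next_box measured unmoved within about 1–2 mm. I did not re-measure row_box_a, row_box_b or the loose things on the bench; the arm was not planned to go near them.
- **Disagreements:** one hand-picked front corner in the top view read 3.5 mm short of flush. The edge profile and the side camera both read under 1 mm, so I took those.
- **Look-alikes:** in the last check the networks' top hits for both boxes were the look-alikes, the red box for slumped_box and the purple one for next_box. I ignored those and used the corner and edge measurements.

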